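# Press the lead plug home in the blue arrow marker

### The job

Leave the press's safety catch on while you load it: pick the blue arrow marker out of the compartmented tray, lay it flat in the nest under the plunger with its point towards the column, and let go of it. Then flip the red safety catch back, and only after that pull the press lever down by its black grip until the lead plug is pressed home, and finish holding the lever down there with the plunger firm on the plug. Leave the red and yellow arrows, the brass weight and the line-pair phantom where they are.

Things in the scene. Friction and masses are not known exactly. Their poses are not given: they have to be found in the camera images.
- press: Fixed aluminium hand press. Origin: on the shelf, on the plunger axis. x from its open front (robot's side) to the column at the back, y left, z up (yaw up to 0.25 rad). In mm: base x -45 to 135, y +-55, 22 high; head x -22 to 131, y +-28, z 108 to 202; ram (radius 10) on the plunger axis, top at z 235 at rest; plunger foot below it. Nothing stands in front of x = -45 up to z 250.
- nest (a point): Nest floor on the plunger axis, 34 mm above the shelf; axes as the press. The blue arrow's origin belongs here, point to +x. Brass fences 6 mm high flank its shaft (x -45 to -20.5 mm, inner faces y +-13.5: 3.5 mm play each side), a tip stop 6 mm high is at x 28.5 (4.5 mm play fore and aft). The tail overhangs the front, over free space. Come in from the front, above the fences, below the plunger.
- plunger: Dark steel plunger foot, radius 12 mm, 10 mm high; origin at the centre of its lower face, 38 mm above the nest floor while the lever is up. It goes down 26 mm per radian of the lever.
- lever (a joint): Lever angle, rad: 0 up at rest, grows as the grip is pulled to the front and down; stop at 1.22. A spring lifts it: about 5 N at the grip at first, 8 N low down, 2 N more as the plug goes in. The plunger meets the plug of a loaded arrow at 1.0, the plug is home at 1.14 and the lever then comes up hard. With the catch on, a lug on its shaft strikes the catch: it moves no more than about 0.1.
- lever_hinge (a point): Point on the lever's shaft axis (36 mm behind and 155 mm above the press origin); the shaft lies along the press's y.
- handle: Black cylindrical grip of the lever, diameter 18 mm, 72 mm long, lying along the press's y on its right-hand (-y) side; it revolves freely about its own axis. Origin at its centre.
- lever_grip (a point): Centre of the black grip: 165 mm from the shaft axis, 100 mm right of the plunger axis. Lever at rest: 60 degrees above horizontal, in front of the shaft (298 mm above the shelf); at 1.14 rad: 5 degrees below horizontal (about 140 mm up). Pinch it from above. The steel lever arm (radius 6 mm) runs 44 mm nearer to the press.
- catch (a joint): Safety catch angle, rad: 0 to 0.08 at the start, on, its nose hooked in front of the lug on the lever shaft; from about 0.25 the lug is free; 1.2 fully back. It stays where it is left (friction, about 1 N at the tab).
- catch_tab (a point): Front face of the catch's upright red thumb tab, 7 mm under its top edge, 43 mm left of the plunger axis; tab 26 mm wide (along the press's y), 6 mm thick, its top 63 mm above the pivot. Push it to the press's back (+x) to flip the catch, with the tool's lowest edge about 34 mm above the pivot: a steel bar, top 22 mm above the pivot, runs forward 54 mm from the tab's foot and rises as it turns.
- catch_hinge (a point): Centre of the catch's pivot axis (along the press's y), 76 mm behind, 38 mm left of and 189 mm above the press origin.
- tray: Grey tray, fixed, 170 x 285 mm, walls 22 mm high and 4 mm thick, floor 4 mm; three compartments about 90 mm wide side by side along its y, one arrow in each, points to +x. Origin: centre of its underside. Yaw up to 0.25 rad.
- blue_arrow: Blue acrylic arrow marker, 130 mm long, 8 mm thick, 58 to 94 g, lying flat in one compartment. Origin: on its underside below the lead plug; x to its point. Point at x 24 mm, head 40 mm wide at its shoulders (x -16), shaft 20 mm wide from there back to x -106. Grip across the shaft near the tail (x about -88) to stay clear of the press head.
- blue_plug (a joint): How far the lead plug (12 mm diameter) is pressed into the blue arrow, m: 0 standing 4 mm proud of the upper face, 0.0037 home (flush). It takes about 15 N at the plug.
- red_arrow: Red arrow marker of the same shape: leave it.
- yellow_arrow: Yellow arrow marker of the same shape: leave it.
- brass_weight: Brass calibration weight, 44 mm diameter, 58 mm high; origin under its centre: leave it.
- phantom: Flat translucent line-pair phantom with dark bars, 50 x 110 x 6 mm, lying; origin under its centre: leave it.
Mind the look-alikes: they are no part of the job. Several things look just like the blue_arrow: the one meant starts farthest to the robot's right.

How it is judged:
On the way, in this order (a step that is already met when the one before it is completed fails the run):
1. the blue arrow lies in the nest, let go, with the catch still on and the lever up (horizontal distance between blue_arrow and nest below 0.007 m and z of blue_arrow in the frame of nest below 0.003 m and angle between blue_arrow's own z axis and vertical below 0.06 rad and angle between the x axis of blue_arrow and the x axis of nest, either way round below 0.25 rad and contact force between the fingers and blue_arrow below 0.1 N and value of joint catch below 0.2 rad and value of joint lever below 0.15 rad), for 0.2 s.
2. the catch is flipped back while the lever is still up (value of joint catch above 0.6 rad and value of joint lever below 0.15 rad), for 0.1 s.
3. the lever is pulled down and the plug is pressed home (value of joint lever above 1.05 rad and value of joint blue_plug above 0.003 m), for 0.2 s.
At the end, for the whole second after the job is handed in: Fingers hold the black grip (over 2 N), lever past 1.05 rad, catch back over 0.6 rad, plunger on the plug with over 5 N, plug 3 mm in or more, blue arrow flat in the nest (tilt under 0.06 rad, origin within 7 mm of the nest's centre and 3 mm of its floor, length within 0.25 rad of the nest's) (all of step 3 and value of joint catch above 0.6 rad and contact force between the fingers and handle above 2 N and contact force between plunger and blue_arrow above 5 N and horizontal distance between blue_arrow and nest below 0.007 m and z of blue_arrow in the frame of nest below 0.003 m and angle between blue_arrow's own z axis and vertical below 0.06 rad and angle between the x axis of blue_arrow and the x axis of nest, either way round below 0.25 rad); the arm keeps its last pose, push and grip.
It fails at once if the red or yellow arrow, the brass weight or the phantom is shifted by more than 25 mm (distance of any of red_arrow, yellow_arrow, brass_weight, phantom from where it was at the start of the episode above 0.025 m).
It also fails if it takes over 64 s, if anything falls off the work surface, if the arm or the gripper's body presses on something with over 40 N, if the wrist force passes 120 N, or if a joint passes its speed limit or range.

### The arm

A 7-joint arm with a two-finger parallel gripper is mounted at the origin on the work surface. World frame = base frame: x ahead of the robot, y to its left, z up, the work surface at z = 0. Lengths are in m, angles in rad, forces in N, time in s.
With the tool pointing down it reaches from about 0.35 to 0.9 m from the base axis. Payload 19.9 kg.
Tool frame: the origin (TCP) lies between the finger pads; the fingertips stand 19 mm ahead of it and the grasp point (between the pads) is the TCP; z points along the fingers, y is the line along which they close (so a half turn about z gives the same grasp; the last joint's range is limited). The gripper opens to 94 mm and grips with 3 to 60 N. Pads are 16 mm wide; open, the fingers measure 119 mm over their backs; the gripper's body (75 mm by 177 mm) begins 78 mm behind the grasp point.
Start: joints at [-1.147, 0.417, -0.01, 1.614, 0.005, 1.111, -0.053], TCP at [0.28, 0.559, 0.224] pointing down, gripper open.
Joint ranges: [-2.81, 2.81], [-0.39, 2.02], [-1.27, 1.25], [0.06, 2.57], [-1.19, 4.33], [0.19, 2], [-2.82, 2.82]. Speed limits (rad/s): [1.89, 1.89, 2.39, 2.39, 3.01, 3.01, 3.01].

### API

Orientations are given as a 3x3 rotation matrix whose columns are the frame's x, y, z axes.
In Python, from rig import robot gives the robot as it stands. Calls block until the motion is done:
- robot.move_ptp(position, orientation): joint-space move of the TCP to a pose.
- robot.move_linear(position, velocity=0.15, frame=None, threshold=None): straight line of the TCP; frame=None keeps the orientation; velocity is the mean speed in m/s. With threshold (N) it stops when the force on the tool has changed by that much, and returns True; else False.
- robot.goto_joints(angles): joint-space move.
- robot.gripper_to(opening): finger opening in m; the grip force is fixed at half the most; returns when the fingers have stopped.
- robot.pause(seconds).
- robot.ik(position, orientation): joint angles nearest the present ones, or None.
- robot.get_state(): the state.
- robot.grab_frame(name): name is "side" or "top" or "wrist"; returns the picture (480x640x3 uint8, red, green, blue); there is no depth.
- robot.camera_info(name): a dict with "fx", "fy", "cx", "cy" (pixels), "dist" ([k1, k2, p1, p2, k3] as OpenCV has them; the pictures are not rectified), "rvec" (rotation vector, rad) and "tvec" (3), from world to camera coordinates, as OpenCV has them. Camera axes: x right, y down, z forward; pixel columns grow to the right and rows downward; lengths in m; the calibration is good to about 2 mm. A picture is of the moment at which its call begins: read the wrist's pose just before it. camera_info takes no time and is no camera call; for the wrist camera it gives the pose at the moment of the call.
A pose or a line that the arm cannot do raises robot.PlanningError and nothing moves.
- robot.sign_off(): hands the job in; it is judged then, once.
The state is a dict: "time": time; "qpos": joint angles; "joint_vel": joint speeds; "effort": joint torques, N m; "ee_pos": TCP position; "tool_rot": TCP orientation; "force": force on the tool from outside, world axes, zero at the start; "moment": the same for the moment, N m; "opening": finger opening in m; "grasp_force": force on a finger pad.
Only numpy, scipy, OpenCV 4.12 (cv2) and the standard library are available. Lean on these libraries where they do the work, as an engineer would, in place of code of your own. Each camera call takes 0.05 s, during which the arm holds its last target. There are 200 camera calls.

## Working session

There is one attempt and no reset: what is moved stays moved. The work goes in short steps, each a Python script; the robot and the scene stay as the last script left them, time stands still between calls to the robot, and variables do not carry over. Pictures are saved under pics/ and viewed, at most 10 in all, crops included, and the job is handed in when it is done.

```bash
mkdir -p pics; ls; python3 - <<'E'
from rig import robot
import cv2
for n in("top","side"):
    cv2.imwrite(f"pics/{n}0.png",robot.grab_frame(n)[:,:,::-1]); print(n,robot.camera_info(n))
print(robot.camera_info("wrist"));print(robot.get_state())
E
```

```text
pics
top {'fx': 510.10148244205254, 'fy': 510.10148244205254, 'cx': 322.61306484366486, 'cy': 235.259463894115, 'dist': array([-0.03810587,  0.        ,  0.        ,  0.        ,  0.        ]), 'rvec': array([ 2.09894024, -2.12769498,  0.19502774]), 'tvec': array([0.06913346, 0.54020834, 1.15383402])}
side {'fx': 581.3929538372652, 'fy': 581.3929538372652, 'cx': 325.854756181592, 'cy': 232.65618508870926, 'dist': array([0.05558362, 0.        , 0.        , 0.        , 0.        ]), 'rvec': array([ 2.42601836, -0.07042639,  0.00732683]), 'tvec': array([-0.51445893,  0.16640745,  1.56241145])}
{'fx': 428.62313294871905, 'fy': 428.62313294871905, 'cx': 315.65999986168384, 'cy': 238.3346756700287, 'dist': array([-0.1030159,  0.       ,  0.       ,  0.       ,  0.       ]), 'rvec': array([-2.49758517, -1.54084085, -0.18191841]), 'tvec': array([-0.62398549, -0.02414261,  0.39012428])}
{'time': 0.1, 'qpos': array([-1.14751125,  0.41792562, -0.01031678,  1.61411397,  0.00470199,
        1.11071391, -0.05296854]), 'joint_vel': array([ 0.00212032, -0.00078416,  0.00136031, -0.00134689,  0.00167865,
       -0.00051759,  0.0007778 ]), 'effort': array([ 2.35496991e-03, -8.52578545e+01,  6.40771296e-01, -4.26692426e+01,
       -4.88579634e-02,  1.64459576e-02,  3.20081472e-05]), 'ee_pos': array([0.27999969, 0.55840537, 0.2238807 ]), 'tool_rot': array([[-8.93941666e-01,  4.48183121e-01, -4.33406406e-04],
       [ 4.48183323e-01,  8.93941052e-01, -1.05114628e-03],
       [-8.36662402e-05, -1.13390898e-03, -9.99999354e-01]]), 'force': array([-0.36815984, -0.05083929, -0.43388296]), 'moment': array([ 0.00533876,  0.0114477 , -0.04328512]), 'grasp_force': 0.0, 'opening': 0.09392800992158998}
```

View pics/top0.png

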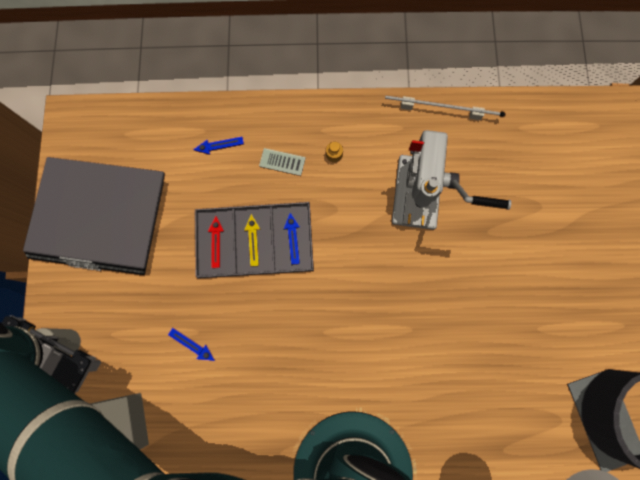

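View pics/side0.png

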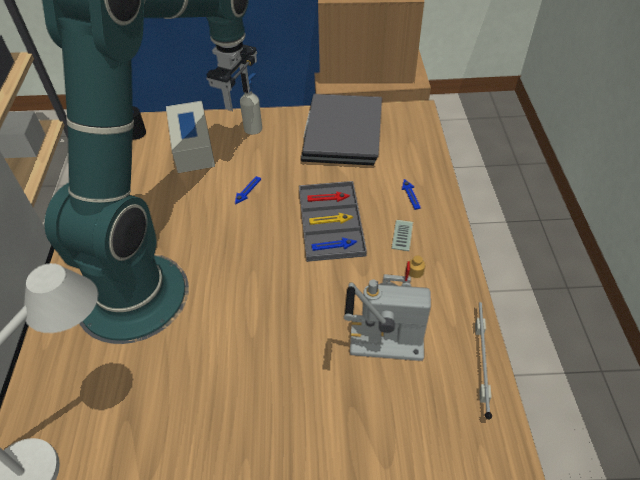

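The top view shows three blue arrows, at (218,146), (192,345) and (292,238) in the tray's right-hand compartment. The robot's right is to the right of the picture, so the tray one at (292,238) is meant. The press is at about (425,185), with its red catch at (416,146) and black grip at (490,203). I'll confirm this in enlarged crops.

```bash
python3 - <<'E'
import cv2,numpy as np
t=cv2.imread("pics/top0.png");s=cv2.imread("pics/side0.png")
a=cv2.resize(t[190:290,185:325],None,fx=5.5,fy=5.5,interpolation=cv2.INTER_CUBIC);cv2.imwrite("pics/c1.png",a)
a=cv2.resize(t[120:240,380:520],None,fx=5,fy=5,interpolation=cv2.INTER_CUBIC);cv2.imwrite("pics/c2.png",a)
a=cv2.resize(s[250:370,310:450],None,fx=5,fy=5,interpolation=cv2.INTER_CUBIC);cv2.imwrite("pics/c3.png",a)
E
```

```text
(no output)
```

View pics/c1.png

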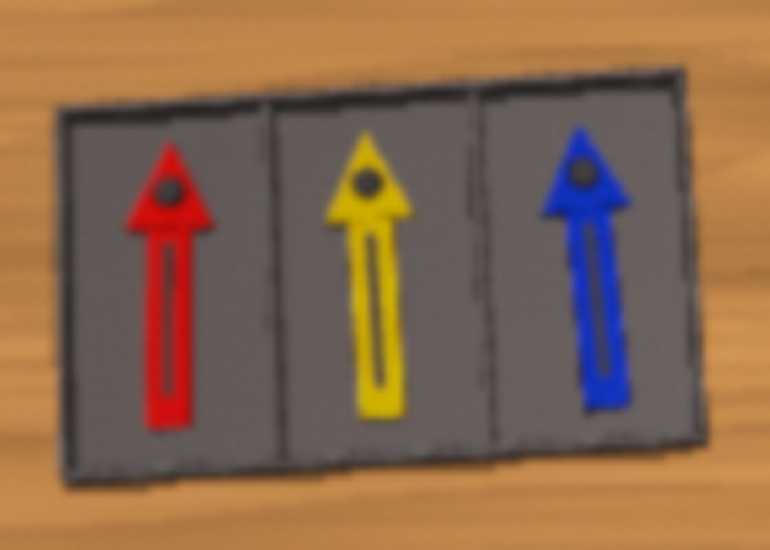

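View pics/c2.png

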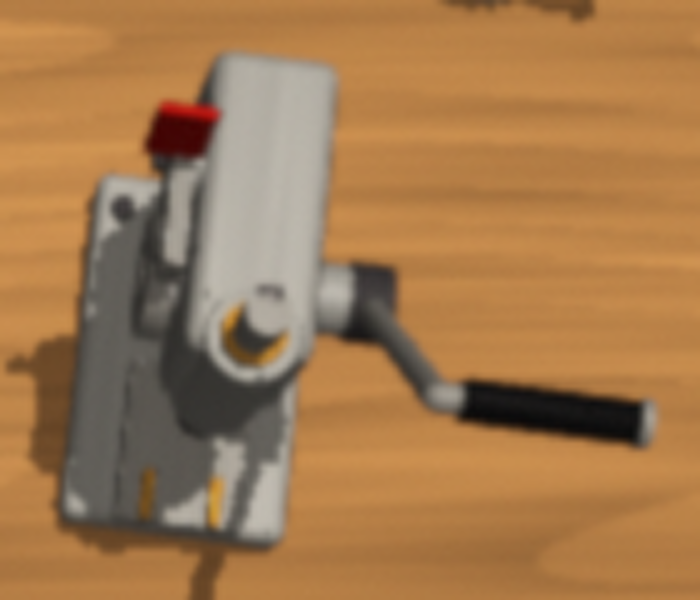

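View pics/c3.png

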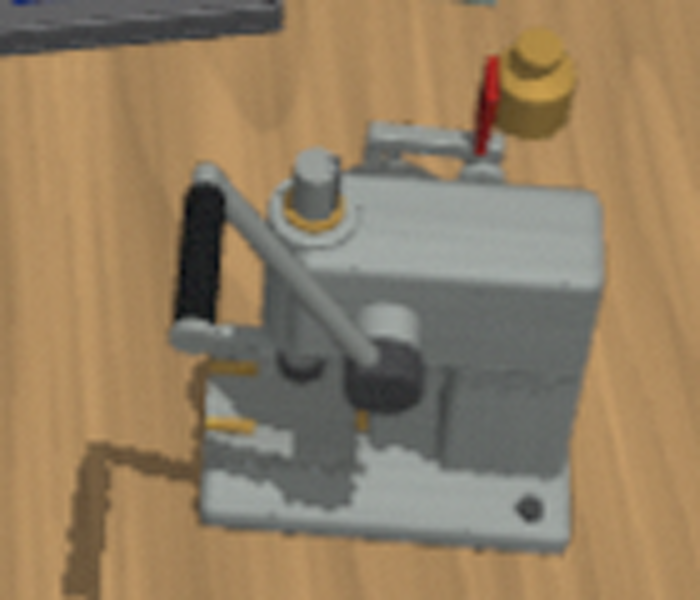

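```bash
cat > fit.py <<'E'
import numpy as np,cv2
from scipy.optimize import least_squares
from rig import robot
CI={n:robot.camera_info(n) for n in("top","side")}
def proj(ci,P):
    K=np.array([[ci["fx"],0,ci["cx"]],[0,ci["fy"],ci["cy"]],[0,0,1.]])
    return cv2.projectPoints(np.float64(P).reshape(-1,1,3),ci["rvec"],ci["tvec"],K,ci["dist"])[0][:,0]
def place(p,L):
    c,s=np.cos(p[2]),np.sin(p[2]);L=np.array(L)/1000.
    return np.c_[p[0]+c*L[:,0]-s*L[:,1],p[1]+s*L[:,0]+c*L[:,1],L[:,2]]
def fit(obs,x0):   # obs: list of (camera info, local mm pts, pixels)
    f=lambda p:np.concatenate([(proj(c,place(p,L))-px).ravel() for c,L,px in obs])
    r=least_squares(f,x0,loss="soft_l1",x_scale=[.01,.01,.1]);return r.x,f(r.x).reshape(-1,2)
def full(c,f,o): return (np.array(c)+.5)/f-.5+np.array(o)
E
python3 - <<'E'
from fit import *
np.set_printoptions(precision=4,suppress=True)
top=[((-45,55,22),(62,517)),((-45,-55,22),(278,540)),((135,55,22),(103,178)),((131,28,202),(218,55)),((131,-28,202),(337,68)),((0,0,235),(268,308)),
 ((-46.5,-64,298),(460,398)),((-46.5,-136,298),(645,422)),((-45,15.5,40),(148,515)),((-45,-15.5,40),(214,525))]
side=[((-45,-55,0),(200,520)),((-45,-55,22),(203,490)),((0,0,235),(317,160)),((-46.5,-64,298),(207,187)),((-46.5,-136,298),(193,322)),
 ((-45,15.5,40),(207,368)),((-45,-15.5,40),(207,425)),((131,-28,202),(603,285)),((135,-55,0),(568,550))]
u=lambda l,f,o:([a for a,_ in l],full([b for _,b in l],f,o))
x,r=fit([(CI["top"],*u(top,5,(380,120))),(CI["side"],*u(side,5,(310,250)))],[.6,-.15,0]);print("press",x);print(r)
for nm,l,cam,o in(("t",top,"top",(380,120)),("s",side,"side",(310,250))):
    print(nm,fit([(CI[cam],*u(l,5,o))],[.6,-.15,0])[0])
ar=[((24,0,12),(580,125)),((0,0,16),(583,174)),((-106,10,12),(586,410)),((-106,-10,12),(630,407)),((-16,20,12),(541,214)),((-16,-20,12),(632,205))]
print("arrow",*fit([(CI["top"],*u(ar,5.5,(185,190)))],[.5,.1,0]))
tr=[((85,142.5,22),(60,110)),((85,-142.5,22),(683,70)),((-85,142.5,22),(66,483)),((-85,-142.5,22),(706,443))]
print("tray",*fit([(CI["top"],*u(tr,5.5,(185,190)))],[.5,.1,0]))
E
```

```text
press [ 0.6134 -0.1676 -0.1429]
[[-0.3201 -0.5664]
 [ 1.4361  0.4635]
 [-1.1201 -2.194 ]
 [-0.7701 -3.6223]
 [ 1.2543 -3.102 ]
 [-0.0324  0.4841]
 [-0.5059  0.0494]
 [ 0.1702 -0.0472]
 [-0.2641  0.2404]
 [-0.611  -0.151 ]
 [-0.5258  1.5391]
 [-0.9819  3.03  ]
 [-0.3806  0.1173]
 [-0.6149  0.2415]
 [-0.0565  2.7751]
 [ 0.1175 -1.3567]
 [-0.6509 -1.9605]
 [ 0.72   -1.8711]
 [-0.3059  1.1686]]
t [ 0.6125 -0.1679 -0.1408]
s [ 0.6146 -0.1663 -0.1504]
arrow [0.5851 0.1403 0.0982] [[-0.2321 -0.2154]
 [ 0.0524 -0.0822]
 [-0.1773  0.203 ]
 [ 0.0213 -0.167 ]
 [ 0.3623  0.2121]
 [-0.0131  0.0479]]
tray [0.5396 0.2308 0.0497] [[-0.8888 -0.3155]
 [ 1.0141 -0.4315]
 [-1.0451  0.3867]
 [ 0.8782  0.2472]]
```

The crop confirms it: the arrow in the right-hand compartment is blue, with its tip at crop (580,125) and tail at (608,408). It fits to within 0.4 px. Next is the grasp.

```bash
cat >> fit.py <<'E'
def down(yaw):  # tool y along local y, tool x along -local x
    c,s=np.cos(yaw),np.sin(yaw);return np.array([[-c,-s,0],[-s,c,0],[0,0,-1.]])
E
python3 - <<'E'
from fit import *
np.set_printoptions(precision=4,suppress=True)
ci=robot.camera_info("wrist");R=cv2.Rodrigues(ci["rvec"])[0];s=robot.get_state()
T=s["tool_rot"];print("cam in tool",T.T@(-R.T@ci["tvec"]-s["ee_pos"]),"view dir in tool",T.T@R[2])
A=np.array([.5851,.1403,.0982]);g=place(A,[(-89,0,25)])[0];D=down(A[2])
robot.move_ptp(g+[0,0,.09],D);cv2.imwrite("pics/w1.png",robot.grab_frame("wrist")[:,:,::-1])
robot.gripper_to(.045)
robot.move_linear(g+[0,0,.0],.12);print(robot.get_state()["force"])
robot.gripper_to(0.0);s=robot.get_state();print(s["opening"],s["grasp_force"],s["ee_pos"],s["time"])
robot.move_linear(g+[0,0,.15],.15);s=robot.get_state();print(s["opening"],s["grasp_force"],s["force"],s["time"])
P=np.array([.6134,-.1676,-.1429])
for L in [(-200,0,130),(-200,0,65),(-89,0,57)]: print(robot.ik(place(P,[L])[0],down(P[2])))
q=place(P,[(-200,0,150)])[0]
robot.move_ptp(q,down(P[2]));cv2.imwrite("pics/w2.png",robot.grab_frame("wrist")[:,:,::-1]);print(robot.get_state()["time"])
import pickle;pickle.dump(robot.camera_info("wrist"),open("w2.pkl","wb"))
cv2.imwrite("pics/top2.png",robot.grab_frame("top")[:,:,::-1])
E
```

```text
cam in tool [ 0.0675 -0.0005 -0.1606] view dir in tool [-0.234   0.0002  0.9722]
[ 0.3091  0.6714 -0.0903]
0.01953997748809589 29.987892508506775 [0.4966 0.1316 0.0252] 4.25
0.019574129050488265 29.986323416233063 [-0.011  -0.195  -0.4463] 5.4
[-0.0734  0.2239  0.3649  2.1582 -0.1132  0.7771  1.7919]
[-0.03    0.3498  0.3256  2.1981 -0.19    0.6192  1.8603]
[ 0.0034  0.5181  0.2847  1.9401 -0.2144  0.7123  1.8436]
6.5417
```

View pics/w2.png

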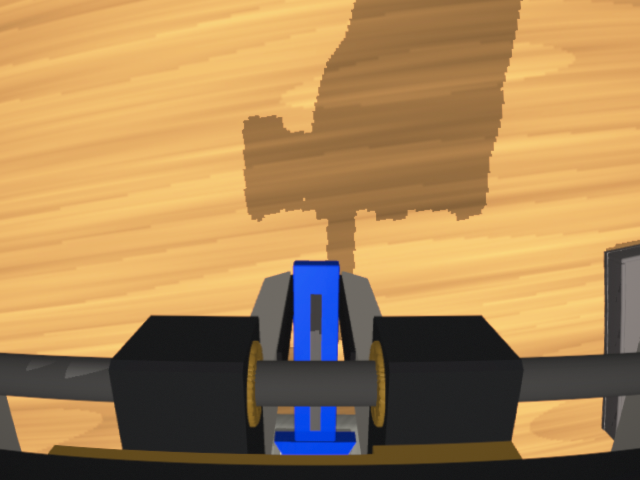

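The arrow is held straight, with its tail at (316,262), but the gripper hides the press. I'll check the press fit with an overlay on the first pictures.

```bash
python3 - <<'E'
from fit import *
P=[.6134,-.1676,-.1429]
def box(x0,x1,y0,y1,z0,z1):
    c=[(x,y,z) for x in(x0,x1) for y in(y0,y1) for z in(z0,z1)]
    return [(c[i],c[j]) for i in range(8) for j in range(i) if sum(a!=b for a,b in zip(c[i],c[j]))==1]
E=box(-45,135,-55,55,0,22)+box(-22,131,-28,28,108,202)
F=[((-45,s*13.5,40),(-20.5,s*13.5,40)) for s in(1,-1)]+[((28.5,-5,40),(28.5,5,40))]
t=np.linspace(0,6.283,25);R=[(10*np.cos(a),10*np.sin(a),235) for a in t]
C=list(zip(R,R[1:]))+[((-46.5,-64,298),(-46.5,-136,298)),((73,30,252),(73,56,252)),((-22,0,202),(131,0,202))]
out=[]
for n,x0,y0 in(("top",390,125),("side",335,255)):
    im=cv2.imread(f"pics/{n}0.png")[y0:y0+115,x0:x0+(80 if n=="top" else 100)]
    S=4.4;im=cv2.resize(im,None,fx=S,fy=S,interpolation=cv2.INTER_CUBIC)
    for ed,col in((E,(0,255,0)),(F,(255,0,255)),(C,(255,255,0))):
        for a,b in ed:
            p=(proj(CI[n],place(P,[a,b]))-[x0,y0]+.5)*S-.5
            cv2.line(im,*[tuple(int(v) for v in q) for q in p],col,1,cv2.LINE_AA)
    out.append(im)
o=np.hstack(out);print(o.shape);cv2.imwrite("pics/ov.png",o)
E
```

```text
(506, 792, 3)
```

View pics/ov.png

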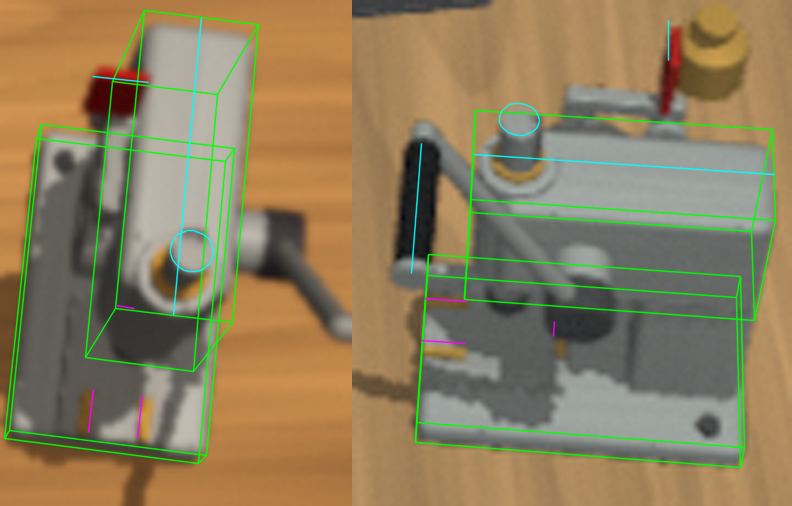

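The ram, grip, fences and base front all agree with the overlay; only the head's outer envelope is loose, being rounded. I'll refit on the reliable points and place the arrow.

```bash
python3 - <<'E'
from fit import *
np.set_printoptions(precision=4,suppress=True)
top=[((-45,55,22),(62,515)),((-45,-55,22),(278,537)),((0,0,235),(268,308)),((-46.5,-64,298),(460,398)),((-46.5,-136,298),(645,422)),((-45,15.5,40),(148,515)),((-45,-15.5,40),(214,525))]
side=[((0,0,235),(317,158)),((-46.5,-64,298),(207,187)),((-46.5,-136,298),(193,322)),((-45,15,38),(207,368)),((-45,-16,38),(207,425)),((-45,-55,0),(200,520))]
u=lambda l,f,o:([a for a,_ in l],full([b for _,b in l],f,o))
P,r=fit([(CI["top"],*u(top,5,(380,120))),(CI["side"],*u(side,5,(310,250)))],[.6,-.15,0]);print("press",P);print(r.T)
assert np.hypot(P[0]-.6134,P[1]+.1676)<.003 and abs(P[2]+.143)<.02
np.save("P.npy",P);D=down(P[2]);g=lambda x,z:place(P,[(x,0,z)])[0]
robot.move_ptp(g(-200,67),D)
print(robot.move_linear(g(-89,67),.12,threshold=8),robot.get_state()["force"])
print(robot.move_linear(g(-89,54),.03,threshold=4));s=robot.get_state();print(s["ee_pos"],s["force"])
cv2.imwrite("pics/t3.png",robot.grab_frame("top")[:,:,::-1]);cv2.imwrite("pics/s3.png",robot.grab_frame("side")[:,:,::-1]);print(s["time"])
E
```

```text
press [ 0.6141 -0.1676 -0.144 ]
[[-0.3659  1.3809 -0.071  -0.582   0.0874 -0.3143 -0.6639 -0.0954 -0.3418
   0.1874  0.3524 -0.4261 -0.2921]
 [-0.4487  0.8291  0.1847 -0.2419 -0.2985 -0.0284 -0.4061  0.487   0.186
   2.7123 -0.7964 -1.4022  1.4893]]
False [ 0.5721 -0.9724 -1.2009]
True
[ 0.5256 -0.1548  0.0532] [-0.1762 -0.1033  5.3686]
8.575
```

```bash
python3 - <<'E'
from fit import *
np.set_printoptions(precision=4,suppress=True)
P=np.load("P.npy");D=down(P[2]);s=robot.get_state()
robot.gripper_to(.045);print(robot.get_state()["force"])
e=s["ee_pos"];b=place(P,[(-115,0,0)])[0]
robot.move_linear(e+[0,0,.035],.12)
robot.move_linear([*place(P,[(-230,0,0)])[0][:2],.13],.2)
ims=[]
for n,x0,y0 in(("top",385,150),("side",320,280)):
    im=robot.grab_frame(n)[:,:,::-1];cv2.imwrite(f"pics/{n}4.png",im)
    ims.append(cv2.resize(im[y0:y0+90,x0:x0+80],None,fx=5,fy=5,interpolation=cv2.INTER_CUBIC))
cv2.imwrite("pics/pl.png",np.hstack(ims));print(robot.get_state()["time"])
E
```

```text
[-0.4987 -0.2659 -0.6597]
10.7
```

View pics/pl.png

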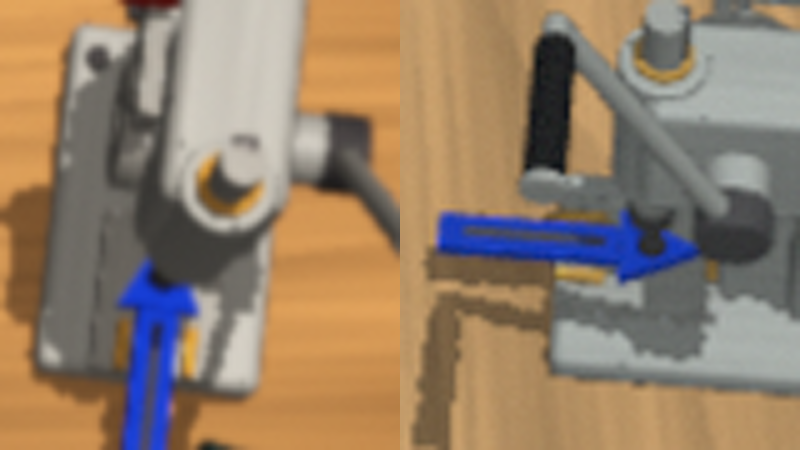

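The arrow lies between the fences: tip at crop (698,247), tail at about (438,232), plug dark at (652,240). I'll measure its pose relative to the press.

```bash
python3 - <<'E'
from fit import *
np.set_printoptions(precision=4,suppress=True)
P=np.load("P.npy")
t=[((-16,20,42),(117,307)),((-16,-20,42),(199,313))]
s=[((-106,10,42),(38,213)),((-106,-10,42),(38,245)),((24,0,42),(298,245)),((-16,20,42),(222,208)),((-16,-20,42),(220,275))]
u=lambda l,f,o:([a for a,_ in l],full([b for _,b in l],f,o))
for obs in ([(CI["top"],*u(t,5,(385,150))),(CI["side"],*u(s,5,(320,280)))],[(CI["side"],*u(s,5,(320,280)))]):
    A,r=fit(obs,P);c,sn=np.cos(P[2]),np.sin(P[2]);d=A[:2]-P[:2]
    print("in press mm",1000*np.array([c*d[0]+sn*d[1],-sn*d[0]+c*d[1]]),A[2]-P[2]);print(r.T)
E
```

```text
in press mm [1.3679 0.5954] 0.016902202459873783
[[ 0.2447  0.3976  0.0328 -0.5551  0.3787 -0.4373 -0.5417]
 [-0.9195 -0.3135 -0.2413  0.3049 -0.156  -0.6287 -0.0414]]
in press mm [1.9764 0.0374] 0.012356861010763664
[[ 0.289  -0.3334  0.6193 -0.1659 -0.3398]
 [-0.197   0.3479  0.0959 -0.4427  0.1473]]
```

The arrow is within 2 mm and 0.02 rad of the nest. Now the catch.

```bash
python3 - <<'E'
from fit import *
np.set_printoptions(precision=4,suppress=True)
P=np.load("P.npy");D=down(P[2]);g=lambda x,y,z:place(P,[(x,y,z)])[0]
robot.gripper_to(0.0)
robot.move_linear(g(-200,20,360),.3)
robot.move_ptp(g(38,43,300),D)
print(robot.move_linear(g(38,43,242),.12,threshold=8))
print(robot.move_linear(g(105,43,242),.08,threshold=25));s=robot.get_state();print(s["force"],s["ee_pos"])
robot.move_linear(g(80,43,242),.15)
robot.move_linear(g(60,43,340),.2)
robot.move_linear(g(-60,43,380),.25)
t=robot.grab_frame("top")[110:240,380:520];d=robot.grab_frame("side")[230:360,310:450]
cv2.imwrite("pics/ca.png",cv2.resize(np.hstack([t,d])[:,:,::-1],None,fx=2.8,fy=2.8,interpolation=cv2.INTER_CUBIC));print(robot.get_state()["time"])
for x,z,o in((-47,360,0),(-47,298,0),(-128,140,0)):
  for k in(1,-1): print(x,z,k,robot.ik(g(x,-105,z),down(P[2]+k*np.pi/2)))
E
```

```text
False
False
[ 0.0878 -0.1207  0.5055] [ 0.724  -0.1401  0.2422]
16.7583
-47 360 1 [-0.345   0.4785  1.0843  1.4881 -0.4237  1.4291 -2.5334]
-47 360 -1 [-0.1452  0.3695  0.7395  1.4824 -0.2502  1.3863  0.4626]
-47 298 1 [-0.3483  0.5327  1.0845  1.5815 -0.4817  1.3217 -2.4853]
-47 298 -1 [-0.1396  0.4079  0.7276  1.5756 -0.2803  1.2654  0.488 ]
-128 140 1 [-0.3781  0.604   1.085   1.9389 -0.6415  0.996  -2.2776]
-128 140 -1 [-0.1075  0.4321  0.6767  1.9321 -0.3431  0.8939  0.5988]
```

View pics/ca.png

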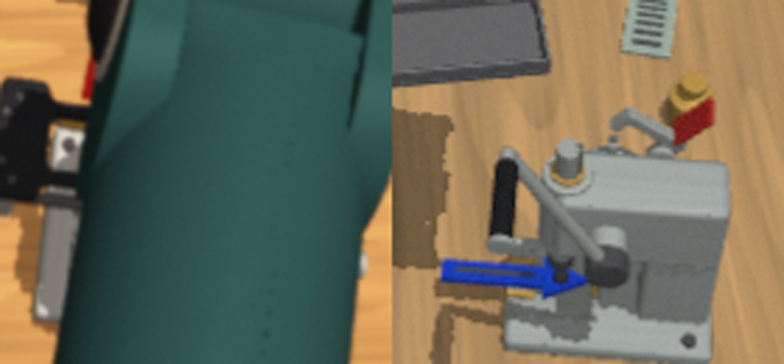

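The side view shows the red tab tipped well back at crop (693,120), the lever still up and the arrow unmoved. Next I take the grip.

```bash
python3 - <<'E'
from fit import *
np.set_printoptions(precision=4,suppress=True)
P=np.load("P.npy");D=down(P[2]-np.pi/2)
def gp(th,dz=0): a=np.pi/3-th; return place(P,[(36-165*np.cos(a),-108,155+165*np.sin(a)+dz)])[0]
robot.gripper_to(.06)
robot.move_ptp(gp(0,75),D)
f0=robot.get_state()["force"];print("hit",robot.move_linear(gp(0,-2),.1,threshold=8))
robot.gripper_to(0);s=robot.get_state();print(s["opening"],s["grasp_force"],s["force"]-f0,s["time"])
assert .014<s["opening"]<.022
for th in np.arange(.1,1.01,.1):
    robot.move_linear(gp(th,-2),.1);s=robot.get_state()
    print("%.2f"%th,s["force"]-f0,s["opening"],s["ee_pos"]-gp(th,-2))
    if np.linalg.norm(s["force"]-f0)>30: break
print(s["time"]);np.save("f0.npy",f0)
cv2.imwrite("pics/l1.png",cv2.resize(robot.grab_frame("side")[230:380,300:450,::-1],None,fx=4,fy=4,interpolation=cv2.INTER_CUBIC))
E
```

```text
hit False
0.017620221281134652 29.99292254447937 [ 4.3819 -1.5778 -0.479 ] 20.5917
0.10 [ 7.017  -2.4055 -0.7063] 0.017516918499448197 [0.0005 0.0001 0.0002]
0.20 [ 6.5911 -1.5869  0.9883] 0.016878414698896504 [0.0006 0.0001 0.0003]
0.30 [ 7.4382 -0.4936  3.2647] 0.01725624434796489 [0.0006 0.0001 0.0004]
0.40 [6.3505 0.7409 3.4868] 0.017390673947572738 [0.0007 0.0001 0.0004]
0.50 [5.7499 0.7883 4.6404] 0.017166263939665027 [0.0007 0.0001 0.0004]
0.60 [4.7732 0.7918 5.5663] 0.017178366396285002 [0.0007 0.0002 0.0004]
0.70 [3.4947 2.3882 7.2767] 0.01693501647152118 [0.0007 0.0001 0.0004]
0.80 [2.8881 2.5027 6.7805] 0.017313627521976384 [0.0006 0.0002 0.0003]
0.90 [2.6119 3.0385 7.8716] 0.017332555469129214 [0.0006 0.0002 0.0003]
1.00 [2.2902 2.4658 8.1654] 0.017301477113941775 [0.0005 0.0002 0.0003]
23.7583
```

View pics/l1.png

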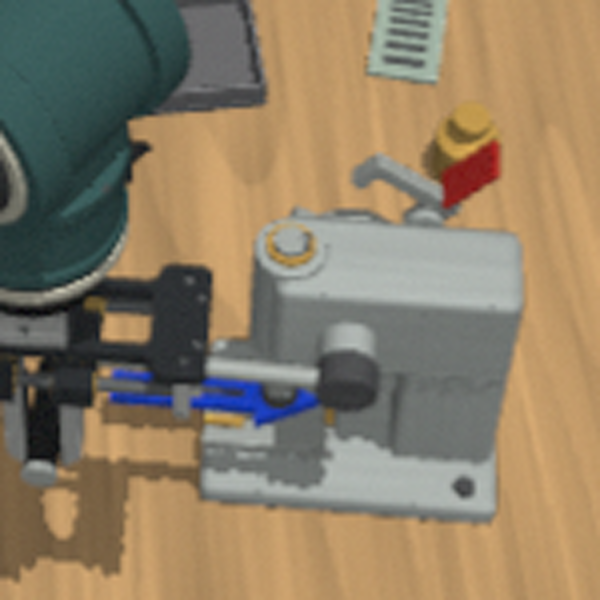

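The lever is tracking well. The ram has sunk, with its top at (291,240), and the plunger is near the plug. Now I press it home and watch the force.

```bash
python3 - <<'E'
from fit import *
np.set_printoptions(precision=4,suppress=True)
P=np.load("P.npy");f0=np.load("f0.npy")
def gp(th,dz=-2): a=np.pi/3-th; return place(P,[(36-165*np.cos(a),-108,155+165*np.sin(a)+dz)])[0]
for th in np.arange(1.03,1.25,.02):
    robot.move_linear(gp(th),.04);robot.pause(.15);s=robot.get_state()
    print("%.2f"%th,s["force"]-f0,s["opening"],s["grasp_force"],s["ee_pos"]-gp(th))
    if (s["force"]-f0)[2]>22: break
robot.pause(.5);s=robot.get_state();print(s["force"]-f0,s["time"])
E
```

```text
1.03 [1.2475 3.0205 8.8902] 0.01697608423222617 29.993702173233032 [0.0006 0.0002 0.0006]
1.05 [2.6596 1.7137 8.7891] 0.01722626456306411 29.99370574951172 [0.0005 0.0002 0.0006]
1.07 [1.5025 3.6231 9.3823] 0.016984468175229913 29.9937504529953 [0.0006 0.0002 0.0006]
1.09 [ 1.1235  3.4607 10.1025] 0.016926335502891403 29.99376744031906 [0.0005 0.0002 0.0006]
1.11 [0.3398 3.0537 8.8652] 0.01734169795199635 29.993627965450287 [0.0005 0.0002 0.0006]
1.13 [2.3196 3.6353 9.9863] 0.0174969416727581 29.993694126605988 [0.0005 0.0002 0.0006]
1.15 [0.2587 2.1272 9.1886] 0.017057506894044026 29.993653893470764 [0.0005 0.0002 0.0006]
1.17 [-2.371   4.7811 18.5421] 0.017107018286957917 29.994855523109436 [0.0005 0.0001 0.001 ]
1.19 [-7.9347  7.7282 32.2172] 0.016840113547888454 29.998463988304138 [ 0.0005 -0.      0.0016]
[-7.696   6.7752 32.6664] 27.9333
```

The lever came up hard at about 1.16 rad, close to the 1.14 home point and short of the 1.22 stop. It is holding a steady 32 N with the catch back, so I'm handing in.

```bash
python3 -c "
from rig import robot
print(robot.sign_off())"
```

```text
the job is handed in; nothing more can be done
None
```

I handed the job in with the blue arrow in the nest, the catch flipped back and the lever held down at about 32 N; the plug being home is judged from the lever coming up hard at about 1.16 rad, not from a picture, and no verdict was returned.

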